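# Set and lock the strap stop on a leather-worker's sloping punch board

### The job

Slide the slotted steel stop plate along the sloping board until its pointer is in line with the point of the marker clip on the scale, while the wing nut is still loose. Then tighten the wing nut clockwise to its stop, so that the plate stays on the mark, let go, and leave the jar, tin and brush where they are.

Things in the scene. Friction and masses are not known exactly. Their poses are not given: they have to be found in the camera images.
- jig: Fixed plywood strap board, 220 mm up the slope, 500 mm wide, on a dark wooden stand. Its top face slopes 30 degrees, rising along the jig's +x (away from the robot). Origin on the table, 85 mm under the middle of the board's top face; y level, along the width to the left, z up. On it from left (+y) to right: a plain bolt head, the stop plate's grip block, the wing nut.
- block_top (a point): Middle of the top of the steel stop plate's grip block: 24 mm wide (y), 36 mm up the slope (x), its top 42 mm above the board. Axes: x up the slope, y the sliding direction, z straight out of the board. The plate is 6 mm thick, 60 mm by 370 mm, with two slots round fixed bolts; a low stop foot (24 mm wide, top 14 mm above the board) runs down the slope from the block.
- pointer_tip (a point): Tip of the dark diamond-shaped pointer (31 mm wide) at the middle of the plate's upper edge, in line with the grip block's middle and 52 mm up the slope from it, 8 mm above the board. It moves with the plate. Axes as block_top. It is to stand in line, along y, with mark_tip.
- mark_tip (a point): Tip of the marker clip, a dark steel piece 31 mm wide and 6 mm thick on the aluminium scale strip along the board's upper edge, whose triangular point looks down the slope at the pointer. Fixed; its place differs each time. Axes: those of the jig, so y is the sliding direction. When set, the two tips face each other 6 mm apart.
- plate (a joint): Slide of the stop plate (m): 0 at its right end, growing as it moves left (the jig's +y), 0.09 at the left end. Friction of about 5 N holds it wherever it is left.
- nut_top (a point): Top of the dark steel wing nut, on its axis. It sits on a fixed bolt in the right-hand slot, 105 mm right (-y) of the jig's origin; it does not slide with the plate. Its upright bar is 60 mm long, 12 mm thick, 24 mm high, top 46 mm above the board; below it 16 mm are free above the plate round the hub (28 mm across). z straight out of the board; x and y turn with the nut.
- nut (a joint): Wing nut angle (rad), growing clockwise seen looking onto the board: 0 to 0.3 at the start (loose; bar 1.2 to 0.9 rad anticlockwise from straight up the slope), 1.2 at its stop (tight; bar straight up the slope). Turning takes about 0.1 N m; it stays where left. One grasp is enough.
- jar: Glass jar with a green lid, 66 mm across, 75 mm high, on the table to the left of the board. Leave alone. Origin at the underside.
- tin: Steel tin, 60 mm across, 90 mm high, on the table to the left of the board. Leave alone. Origin at the underside.
- brush: Brush lying on the table to the right of the board. Leave alone. Origin at the underside.

How it is judged (in metres and radians):
On the way, in this order (a step that is already met when the one before it is completed fails the run):
1. the pointer stands at rest in line with the marker's point, the nut still loose (y of pointer_tip in the frame of mark_tip between -0.004 and 0.004 m and velocity of joint plate between -0.01 and 0.01 m/s and value of joint nut below 0.6 rad), for 0.2 s.
2. the nut is turned to its stop with the pointer on the mark (y of pointer_tip in the frame of mark_tip between -0.004 and 0.004 m and value of joint nut above 1.05 rad), for 0.2 s.
At the end, for the whole second after the job is handed in: The pointer tip is within 4 mm of the marker's point along the sliding direction, the plate is at rest, and the wing nut is at its stop (above 1.05 of 1.2 rad) (all of step 2 and velocity of joint plate between -0.01 and 0.01 m/s); the robot touches nothing.
It fails at once if the jar is moved more than 30 mm (distance of jar from where it was at the start of the episode above 0.03 m).
It fails at once if the tin is moved more than 30 mm (distance of tin from where it was at the start of the episode above 0.03 m).
It fails at once if the brush is moved more than 30 mm (distance of brush from where it was at the start of the episode above 0.03 m).
It also fails if it takes over 58 s, if anything falls off the work surface, if the arm or the gripper's body presses on something with over 40 N, if the wrist force passes 120 N, or if a joint passes its speed limit or range.

### The arm

A 6-joint arm with a two-finger parallel gripper is mounted at the origin on the work surface. World frame = base frame: x ahead of the robot, y to its left, z up, the work surface at z = 0. Lengths are in mm, angles in degrees, forces in N, time in s.
With the tool pointing down it reaches from about 300 to 850 mm from the base axis. Payload 4.2 kg.
Tool frame: the origin (TCP) lies at the very end of the fingers, on their centre line; the grasp point (between the pads) lies 19 mm behind it (env.grasp_offset is the distance from the TCP to the grasp point, in mm); z points along the fingers, y is the line along which they close (so a half turn about z gives the same grasp; the last joint's range is limited). The gripper opens to 91 mm and grips with 3 to 60 N. Pads are 32 mm wide; open, the fingers measure 118 mm over their backs; the gripper's body (76 mm by 178 mm) begins 60 mm behind the grasp point.
Start: joints at [-74.828, 18.312, 89.639, -0, 72.044, -1.146], TCP at [161.558, -551.853, 213.976] pointing down, gripper open.
Joint ranges: [-177.97, 177.97], [-48.28, 115.42], [12.27, 149.76], [-77.06, 257.06], [2.81, 150.46], [-146.56, 146.56]. Speed limits (degrees/s): [147.25, 147.25, 180, 180, 180, 180].

### API

Orientations are given as [roll, pitch, yaw] about the fixed x, y, z axes, in that order (R = Rz(yaw) Ry(pitch) Rx(roll)).
In Python, from workcell import env gives the robot as it stands. The module is installed in compiled form; this text tells all that it offers.
- The arm moves only by the tool send_rows, never from a script. Its argument "motion" is a list of rows, each an object of numbers: "tx", "ty", "tz": the shift along the tool's x, y, z in units of 500 mm (1.0 is 500 mm); "rx", "ry", "rz": the turn, a rotation vector about the tool's x, y, z in units of 30 degrees (1.0 is 30 degrees); "gripper": the closure, from -1 (fully open) to 1 (shut). In form: [{"tx": .., "ty": .., "tz": .., "rx": .., "ry": .., "rz": .., "gripper": ..}, ...]. A call has 1 to 12 rows; each row shifts and turns the commanded pose from where the row before left it, along the tool's axes as they then stand; what a row does not reach is not made up. A row lasts 1/8 s, in which the tool goes at most 62.5 mm and 10.7 degrees, less where a joint would pass 70% of its speed; a pose out of reach is approached as far as the arm can. A call with a number of a shift or a turn outside -1 to 1 is refused whole. A call with a gripper value outside its range is refused whole. The fingers move at their own pace and stop on an object; "grip_force" is the grip in N (left out, the last holds). Time passes only in rows, so rows that do not move let the fingers close. It gives the time, the measured TCP pose, the force, the opening and the grip force at its end, in the units of the state.
- env.state(): the state, without advancing time (a new reading comes with each control period).
- env.grab_frame(name): name is "side" or "top" or "wrist"; returns a dict with "frame" (480x640x3 uint8, red, green, blue), "vertical_fov" (degrees; the focal length in pixels is half the picture's height over the tangent of half this angle, whatever the lens; pixels are square), "cx", "cy" (the principal point, pixels), "rvec" (rotation vector, rad) and "tvec" (3), from world to camera coordinates, as OpenCV has them; the wrist camera has in their place "T_tool_cam" (4x4, takes a point from camera to tool coordinates, whose origin is the TCP and whose axes are the flange's). Camera axes: x right, y down, z forward; pixel columns grow to the right and rows downward; lengths in mm; the calibration is good to about 2 mm. A picture is of the moment at which its call begins: read the wrist's pose just before it. There is no depth.
- env.job_done(): hands the job in; it is judged then, once.
The state is a dict: "time_s": time; "qpos": joint angles; "qvel": joint speeds; "effort": joint torques, N m; "ee_pos": TCP position; "ee_rot": TCP orientation; "force": force on the tool from outside, world axes, zero at the start; "torque": the same for the moment, N m; "gripper_width": finger opening in mm; "gripper_force": force on a finger pad.
Only numpy, scipy, OpenCV 4.12 (cv2) and the standard library are available. Lean on these libraries where they do the work, as an engineer would, in place of code of your own. Each camera call takes 0.05 s, during which the arm holds its last target. There are 200 camera calls.

## Working session

There is one attempt and no reset: what is moved stays moved. The work goes in short steps, Python scripts to look and compute and a tool call to move; the robot and the scene stay as the last step left them, time stands still between calls to the robot, and variables do not carry over. Pictures are saved under pics/ and viewed, at most 10 in all, crops included, and the job is handed in when it is done.

Besides the shell and the picture viewer there is one more tool, called after "Emit:" by a JSON object that holds its "fn" and its "kwargs". send_rows: Moves the arm, as the interface text tells. Shifts and turns lie within -1 to 1; 1 stands for 500 mm of shift or 30 degrees of turn. Its arguments: {"type":"object","properties":{"motion":{"type":"array"},"grip_force":{"type":"number"}},"required":["motion"]}

```bash
mkdir -p pics
cat > h.py <<'E'
import numpy as np,cv2,json
from scipy.spatial.transform import Rotation as R
from workcell import env
def grab(n):
    s=env.state(); f=env.grab_frame(n)
    cv2.imwrite(f'pics/{n}_{s["time_s"]:.2f}.png',f['frame'][:,:,::-1])
    h=f['frame'].shape[0]; fl=h/2/np.tan(np.radians(f['vertical_fov'])/2)
    K=np.array([[fl,0,f['cx']],[0,fl,f['cy']],[0,0,1]])
    if 'rvec' in f:
        Rc=R.from_rotvec(np.ravel(f['rvec'])).as_matrix(); t=np.ravel(f['tvec'])
    else:
        T=np.eye(4);T[:3,:3]=R.from_euler('xyz',s['ee_rot'],degrees=True).as_matrix();T[:3,3]=s['ee_pos']
        W=np.linalg.inv(T@np.array(f['T_tool_cam'])); Rc=W[:3,:3];t=W[:3,3]
    np.savez(f'{n}.npz',K=K,R=Rc,t=t); return f['frame'],s
def load(n):
    d=np.load(n+'.npz'); return d['K'],d['R'],d['t']
def ray(n,px):
    K,Rc,t=load(n); o=-Rc.T@t; d=Rc.T@np.linalg.solve(K,[px[0],px[1],1]); return o,d/np.linalg.norm(d)
def proj(n,P):
    K,Rc,t=load(n); c=(Rc@np.atleast_2d(P).T).T+t; p=(K@c.T).T; return p[:,:2]/p[:,2:]
E
python3 - <<'E'
from h import *
for n in('top','side'):
    f,s=grab(n);print(n,load(n))
print(s)
E
ls pics
```

```text
top (array([[622.35379944,   0.        , 324.26399098],
       [  0.        , 622.35379944, 238.25412671],
       [  0.        ,   0.        ,   1.        ]]), array([[-0.00692141, -0.99997453,  0.00174313],
       [-0.99644506,  0.0067506 , -0.08397424],
       [ 0.08396033, -0.00231816, -0.9964664 ]]), array([   6.04422709,  547.91048854, 1295.18585935]))
side (array([[535.61308054,   0.        , 321.21892493],
       [  0.        , 535.61308054, 239.12727827],
       [  0.        ,   0.        ,   1.        ]]), array([[-0.77522448, -0.63165939,  0.00578106],
       [-0.43969643,  0.53301575, -0.72288398],
       [ 0.45353506, -0.56293927, -0.69094524]]), array([436.89753994, 307.0201685 , 984.90138626]))
{'time_s': 0.05, 'qpos': array([-7.48287347e+01,  1.83540561e+01,  8.97052404e+01, -2.82987286e-03,
        7.20425713e+01, -1.14628461e+00]), 'qvel': array([-0.00185172,  0.03165735, -0.07476343,  0.01531844, -0.00336471,
       -0.02661619]), 'effort': array([ 1.33748381e-03, -4.13720906e+01, -2.32783538e+01,  7.31127360e-02,
        4.17321688e-02, -5.99814734e-05]), 'ee_pos': array([ 161.40715362, -551.37442646,  213.10395527]), 'ee_rot': array([-1.79898099e+02,  6.52048266e-04,  1.63184253e+01]), 'force': array([ 0.58883206, -0.23886621, -0.73154357]), 'torque': array([-0.02759473,  0.01149385, -0.02034443]), 'gripper_force': 0.0, 'gripper_width': 90.80369417862504}
side_0.05.png
top_0.00.png
```

View pics/top_0.00.png

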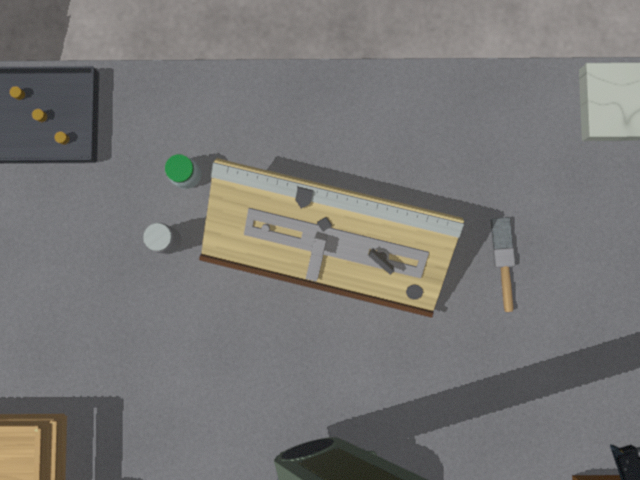

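View pics/side_0.05.png

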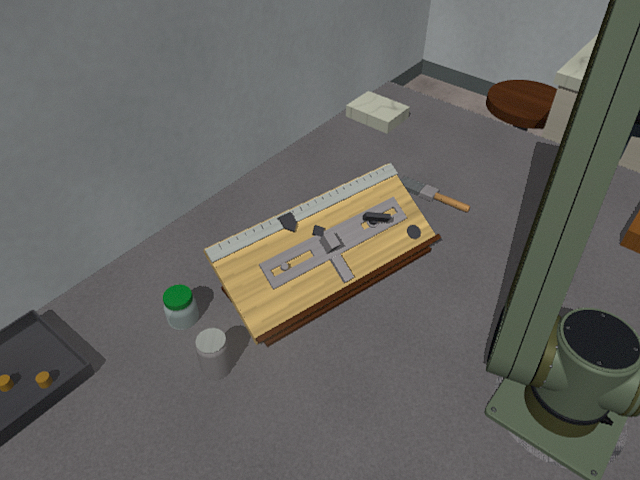

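The top view shows board corners near (214,160), (463,219), (433,312) and (202,256), the marker at about (304,197), the pointer at about (325,223), the block at about (325,240) and the nut at about (382,260). In the side view the board corners are (206,250), (391,164), (437,236) and (258,337).

```bash
cat > fit.py <<'E'
from h import *
from scipy.optimize import least_squares
c,s_=np.cos(np.pi/6),np.sin(np.pi/6)
def b2w(p,x): # board coords (up,left,out) from mid of the top face -> world
    u,v,n=np.atleast_2d(p).T; q=np.c_[u*c-n*s_,v,85+u*s_+n*c]
    return q@R.from_euler('z',x[2]).as_matrix().T+[x[0],x[1],0]
C=np.array([[110,250,0],[110,-250,0],[-110,-250,0],[-110,250,0]])
E
python3 - <<'E'
from fit import *
T=[[214,160],[463,219],[433,312],[202,256]];S=[[206,250],[391,164],[437,236],[258,337]]
f=lambda x:np.r_[(proj('top',b2w(C,x))-T).ravel(),(proj('side',b2w(C,x))-S).ravel()]
r=least_squares(f,[550,0,-.2],x_scale=[100,100,.1],loss='soft_l1');print(r.x,np.degrees(r.x[2]),r.fun.round(1))
np.save('jig.npy',r.x)
for n,a,b,k in(('top',190,145,2.8),('side',195,155,3)):
    im=cv2.imread('pics/top_0.00.png' if n=='top' else 'pics/side_0.05.png')[b:b+195,a:a+260]
    cv2.imwrite(f'pics/c_{n}.png',cv2.resize(im,None,fx=3,fy=3,interpolation=2))
E
```

```text
[ 5.41851410e+02 -3.93699653e+00 -2.42021968e-01] -13.866837295133795 [ 0.3 -0.8  1.7 -0.4  0.2  0.9 -1.   1.1 -2.1 -3.1 -2.8 -3.3  1.1  0.9
  0.4  4.8]
```

View pics/c_top.png

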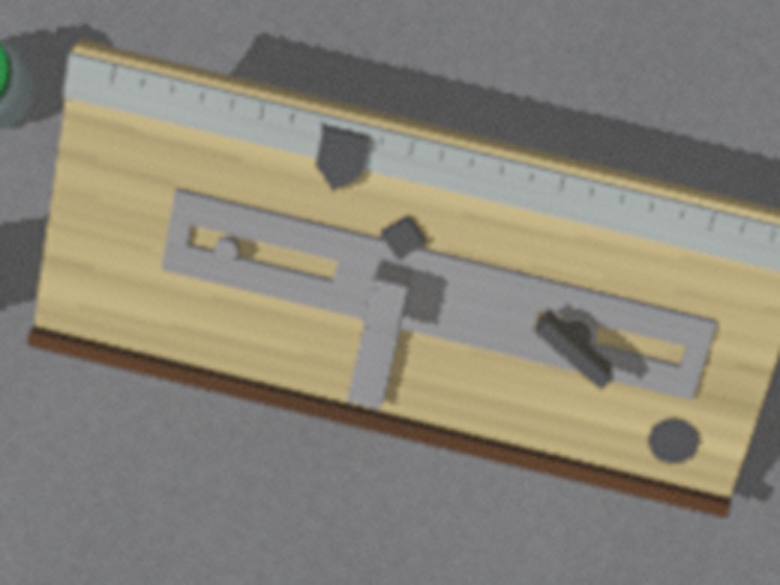

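View pics/c_side.png

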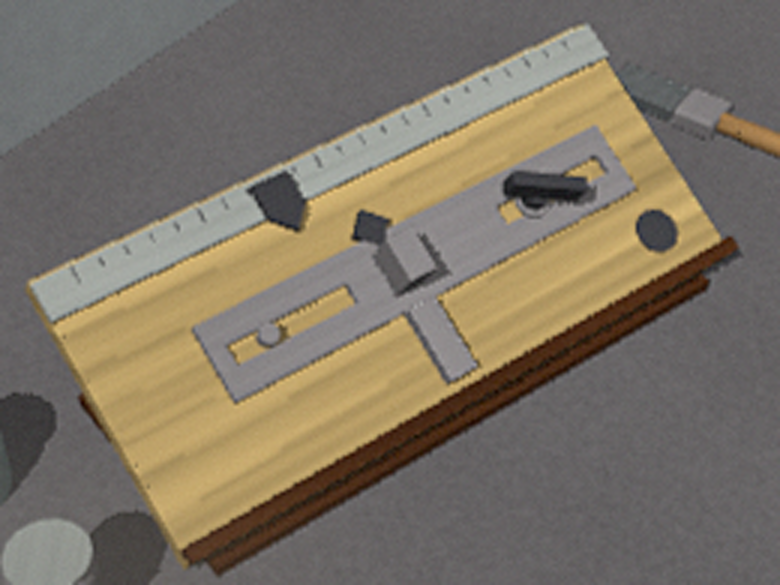

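```bash
cat > m.py <<'E'
from fit import *
o={'top':np.array([190,145]),'side':np.array([195,155])}
q=lambda n,p:(np.atleast_2d(p)+.5)/3-.5+o[n]
T=q('top',[[70,53],[730,498],[36,328]]);S=q('side',[[30,283],[588,26],[722,238],[183,553]])
f=lambda x:np.r_[(proj('top',b2w(C[[0,2,3]],x))-T).ravel(),(proj('side',b2w(C,x))-S).ravel()]
r=least_squares(f,[550,0,-.2],x_scale=[100,100,.1],loss='soft_l1');print(r.x,np.degrees(r.x[2]),r.fun.round(1))
np.save('jig.npy',r.x)
def onplane(n,px,h,x):
    a,d=ray(n,px); M=R.from_euler('z',x[2]).as_matrix(); B=M@np.array([[c,0,-s_],[0,1,0],[s_,0,c]])
    a=B.T@(a-[x[0],x[1],85]); d=B.T@d; return (a+d*(h-a[2])/d[2])[:2]
if __name__=='__main__':
  for k,h,t,s in(('mark',8,(333,188),(300,231)),('ptr',8,(406,216),(363,209)),('foot',14,(350,402),(449,383)),('bolt',10,(230,247),(270,333)),('nutA',46,(541,318),(509,178)),('nutB',46,(605,380),(590,185)),('blkTL',42,(380,264),(376,250)),('blkBR',42,(440,318),(439,268)),('plateUL',6,(178,190),(193,328)),('plateLR',6,(697,397),(636,188))):
    print(k,onplane('top',q('top',t)[0],h,r.x).round(1),onplane('side',q('side',s)[0],h,r.x).round(1))
E
python3 m.py
```

```text
[ 5.45677124e+02 -3.72226787e+00 -2.39570408e-01] -13.7263732750263 [ 1.  -4.8  0.2  0.2 -0.8  1.6 -2.1 -2.7 -4.1 -3.3  1.2  2.1  1.5  2. ]
mark [52.8 64.1] [50.7 62.4]
ptr [45.3 13.2] [44.5 10.3]
foot [-97.4  22.7] [-96.8  27.9]
bolt [ -5.3 123.8] [ -4.8 123.1]
nutA [ 13.6 -87.5] [  8.7 -85.5]
nutB [ -19.4 -138.3] [ -24.  -141.6]
blkTL [22.8 21.9] [ 7.2 35.6]
blkBR [ -5.1 -24. ] [-25.    0.8]
plateUL [ 24.9 165.2] [ 23.7 168.1]
plateLR [ -36.1 -205.6] [ -37.4 -203.2]
```

The block top is the light patch at about (395,290) in the top crop, with its shadow to the right. The mark tip is at (333,188) and the pointer tip at (406,216). The nut's bar reads a few mm off from where it should be, so I'll look closer with the wrist camera, square to the board.

```bash
cat > go.py <<'E'
from m import *
def plan(u,v,n,yaw=0,dx=None):
    x=np.load('jig.npy') if dx is None else dx
    B=R.from_euler('z',x[2]).as_matrix()@np.array([[c,0,-s_],[0,1,0],[s_,0,c]])
    Rt=B@np.diag([1,-1,-1])@R.from_euler('z',yaw,degrees=True).as_matrix()
    s=env.state(); Rn=R.from_euler('xyz',s['ee_rot'],degrees=True).as_matrix()
    w=R.from_matrix(Rn.T@Rt).as_rotvec(degrees=True); P=b2w([u,v,n],x)[0]
    d=Rt.T@(P-s['ee_pos'])
    print('target',P.round(1),'rot deg',w.round(2),'row units',(w/30).round(3),'shift mm',d.round(1),'units',(d/500).round(4))
    print('now board', (B.T@(s['ee_pos']-[x[0],x[1],85])).round(1))
E
python3 - <<'E'
from go import *
plan(-60,-20,230)
print(np.array(env.grab_frame('wrist')['T_tool_cam']).round(2))
E
```

```text
[ 5.45677124e+02 -3.72226787e+00 -2.39570408e-01] -13.7263732750263 [ 1.  -4.8  0.2  0.2 -0.8  1.6 -2.1 -2.7 -4.1 -3.3  1.2  2.1  1.5  2. ]
target [378.7  16.5 254.2] rot deg [-7.95 29.33 29.32] row units [-0.265  0.978  0.977] shift mm [  86.6 -603.2    2.7] units [ 0.1732 -1.2065  0.0054]
now board [-146.6 -623.2  232.7]
[[  -0.     -0.97   -0.23   65.88]
 [   1.     -0.     -0.     -0.48]
 [   0.     -0.23    0.97 -170.78]
 [   0.      0.      0.      1.  ]]
```

Emit:
{"fn": "send_rows", "kwargs": {"motion": [{"rx": -0.053, "ry": 0.196, "rz": 0.195, "gripper": -1}, {"rx": -0.053, "ry": 0.196, "rz": 0.195}, {"rx": -0.053, "ry": 0.196, "rz": 0.195}, {"rx": -0.053, "ry": 0.196, "rz": 0.195}, {"rx": -0.053, "ry": 0.196, "rz": 0.195}]}}

```text
invalid input at $.motion[0]: expected keys tx, ty, tz, rx, ry, rz, gripper
```

Emit:
{"fn": "send_rows", "kwargs": {"motion": [{"tx": 0.03, "ty": -0.1}, {"tx": 0.03, "ty": -0.1}, {"tx": 0.03, "ty": -0.1}, {"tx": 0.03, "ty": -0.1}, {"tx": 0.03, "ty": -0.1}, {"tx": 0.03, "ty": -0.1}, {"tx": 0.03, "ty": -0.1}, {"tx": 0.03, "ty": -0.1}, {"tx": 0.03, "ty": -0.1}, {"tx": 0.03, "ty": -0.1}, {"tx": 0.03, "ty": -0.1}, {"tx": 0.03, "ty": -0.1}]}}

```text
invalid input at $.motion[0]: expected keys tx, ty, tz, rx, ry, rz, gripper
```

Run:
```python
from go import *
plan(40,10,230)
f,s=grab('wrist'); cv2.imwrite('pics/w1.png',cv2.resize(f[:,:,::-1],(800,600),interpolation=cv2.INTER_CUBIC))
print(s['qpos'].round(1))
```

```text
[ 5.45677124e+02 -3.72226787e+00 -2.39570408e-01] -13.7263732750263 [ 1.  -4.8  0.2  0.2 -0.8  1.6 -2.1 -2.7 -4.1 -3.3  1.2  2.1  1.5  2. ]
target [470.   25.1 304.2] rot deg [-7.93 29.32 29.33] row units [-0.264  0.977  0.978] shift mm [ 186.5 -633.3    2.8] units [ 0.373  -1.2666  0.0056]
now board [-146.5 -623.3  232.8]
[-74.8  18.3  89.7  -0.   72.   -1.1]
```

View pics/w1.png

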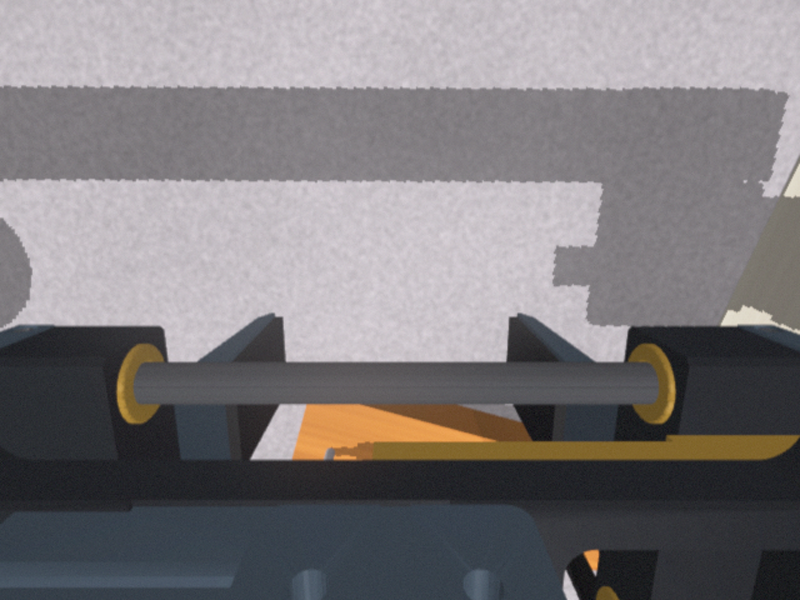

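The arm has not moved, because every row needs all its keys. In the wrist view the gripper hides the lower half (below row ~320 of 600), so I'll view from lower down the slope.

Emit:
{"fn": "send_rows", "kwargs": {"motion": [{"tx": 0, "ty": 0, "tz": 0, "rx": -0.053, "ry": 0.196, "rz": 0.195, "gripper": -1}, {"tx": 0, "ty": 0, "tz": 0, "rx": -0.053, "ry": 0.196, "rz": 0.195, "gripper": -1}, {"tx": 0, "ty": 0, "tz": 0, "rx": -0.053, "ry": 0.196, "rz": 0.195, "gripper": -1}, {"tx": 0, "ty": 0, "tz": 0, "rx": -0.053, "ry": 0.196, "rz": 0.195, "gripper": -1}, {"tx": 0, "ty": 0, "tz": 0, "rx": -0.053, "ry": 0.196, "rz": 0.195, "gripper": -1}]}}

```text
time_s: 0.82
ee_pos: [161.3, -552.1, 214.1]
ee_rot: [179.9, -30.3, -13.8]
force: [-0.1, 0.6, -0.3]
gripper_width: 91.2
gripper_force: 0.0
```

Emit:
{"fn": "send_rows", "kwargs": {"motion": [{"tx": 0.019, "ty": -0.1, "tz": 0, "rx": 0, "ry": 0, "rz": 0, "gripper": -1}, {"tx": 0.019, "ty": -0.1, "tz": 0, "rx": 0, "ry": 0, "rz": 0, "gripper": -1}, {"tx": 0.019, "ty": -0.1, "tz": 0, "rx": 0, "ry": 0, "rz": 0, "gripper": -1}, {"tx": 0.019, "ty": -0.1, "tz": 0, "rx": 0, "ry": 0, "rz": 0, "gripper": -1}, {"tx": 0.019, "ty": -0.1, "tz": 0, "rx": 0, "ry": 0, "rz": 0, "gripper": -1}, {"tx": 0.019, "ty": -0.1, "tz": 0, "rx": 0, "ry": 0, "rz": 0, "gripper": -1}, {"tx": 0.019, "ty": -0.1, "tz": 0, "rx": 0, "ry": 0, "rz": 0, "gripper": -1}, {"tx": 0.019, "ty": -0.1, "tz": 0, "rx": 0, "ry": 0, "rz": 0, "gripper": -1}, {"tx": 0.019, "ty": -0.1, "tz": 0, "rx": 0, "ry": 0, "rz": 0, "gripper": -1}, {"tx": 0.019, "ty": -0.1, "tz": 0, "rx": 0, "ry": 0, "rz": 0, "gripper": -1}, {"tx": 0.019, "ty": -0.1, "tz": 0, "rx": 0, "ry": 0, "rz": 0, "gripper": -1}, {"tx": 0.019, "ty": -0.1, "tz": 0, "rx": 0, "ry": 0, "rz": 0, "gripper": -1}]}}

```text
time_s: 2.33
ee_pos: [386.0, -22.4, 265.7]
ee_rot: [179.9, -29.6, -13.6]
force: [1.1, -0.4, 0.3]
gripper_width: 91.4
gripper_force: 0.0
```

Run:
```python
from go import *
plan(-30,0,230)
f,s=grab('wrist'); cv2.imwrite('pics/w2.png',cv2.resize(f[:,:,::-1],(800,600),interpolation=cv2.INTER_CUBIC))
print(s['qpos'].round(1),s['time_s'])
```

```text
[ 5.45677124e+02 -3.72226787e+00 -2.39570408e-01] -13.7263732750263 [ 1.  -4.8  0.2  0.2 -0.8  1.6 -2.1 -2.7 -4.1 -3.3  1.2  2.1  1.5  2. ]
target [408.7  29.7 269.2] rot deg [0.08 0.44 0.1 ] row units [0.003 0.015 0.003] shift mm [ 10.2 -56.1   1.8] units [ 0.0203 -0.1121  0.0037]
now board [-40.2 -56.1 231.8]
[  1.5 -16.1 123.8 -10.8  44.1 111. ] 2.325
```

View pics/w2.png

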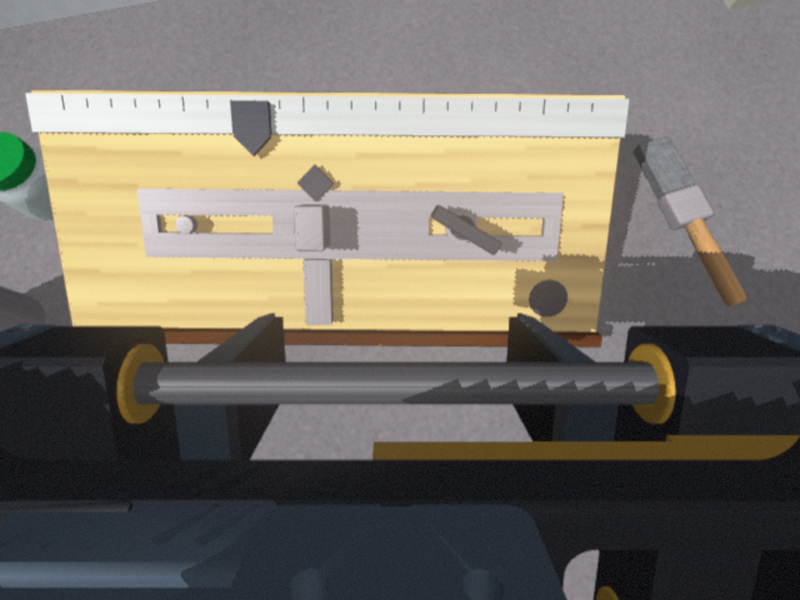

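The wrist view (800x600) shows the mark tip at (254,155), the pointer tip at (315,165), the block top at about (311,227) and the nut bar from (437,210) to (495,248). The board corners are (28,95), (628,98), (600,332) and (72,330).

```bash
cat > fit2.py <<'E'
from m import *
w=lambda p:(np.atleast_2d(p)+.5)/1.25-.5
obs=[]
def add(n,p,fn): obs.append((n,(w if n=='wrist' else (lambda z:q(n,z)))(p)[0],fn))
# params x,y,yaw,p,m,phi
K3={'mark':{'wrist':(254,155),'top':(333,188),'side':(300,231)},'ptr':{'wrist':(315,165),'top':(406,216),'side':(363,209)},
'blk':{'wrist':(311,227)},'nut':{'wrist':(466,229),'top':(574,348),'side':(548,183)},
'UL':{'wrist':(28,95),'top':(70,53),'side':(30,283)},'UR':{'wrist':(628,98),'side':(588,26)},'LR':{'wrist':(600,332),'side':(722,238),'top':(730,498)},'LL':{'wrist':(72,330),'side':(183,553),'top':(36,328)}}
def pt(k,x): return {'mark':[58,x[4],8],'ptr':[52,x[3],8],'blk':[0,x[3],42],'nut':[0,-105,44],'UL':C[0],'UR':C[1],'LR':C[2],'LL':C[3]}[k]
L=[(k,n,(w(p) if n=='wrist' else q(n,p))[0]) for k,d in K3.items() for n,p in d.items()]
f=lambda x:np.array([proj(n,b2w(pt(k,x),x))[0]-p for k,n,p in L]).ravel()
r=least_squares(f,[545,-4,-.24,12,63],x_scale=[100,100,.1,10,10],loss='soft_l1')
if __name__=='__main__':
    print(r.x.round(3))
    for l,e in zip(L,f(r.x).reshape(-1,2)):print(l[0],l[1],e.round(1))
    np.save('jig.npy',r.x)
    for k,h,p in(('mark',8,(254,155)),('ptr',8,(315,165)),('blk',42,(311,227)),('nutA',46,(437,210)),('nutB',46,(495,248)),('nut',46,(466,229)),('plUL',6,(138,189)),('plLR',6,(560,260)),('LL',0,(72,330)),('UR',0,(628,98))):
        print(k,onplane('wrist',w(p)[0],h,r.x).round(1))
E
python3 fit2.py
```

```text
[ 5.45677124e+02 -3.72226787e+00 -2.39570408e-01] -13.7263732750263 [ 1.  -4.8  0.2  0.2 -0.8  1.6 -2.1 -2.7 -4.1 -3.3  1.2  2.1  1.5  2. ]
[ 5.39098e+02 -3.15000e+00 -2.34000e-01  1.36540e+01  6.50000e+01]
mark wrist [0.2 0.3]
mark top [-0.4  1. ]
mark side [-0.6 -0.7]
ptr wrist [ 0.1 -1.9]
ptr top [0.1 0.2]
ptr side [-0.9 -0.8]
blk wrist [-0.1  0.6]
nut wrist [-5.9 -1.2]
nut top [-3.9  0.8]
nut side [-2.3 -0.3]
UL wrist [ 2.  -2.8]
UL top [ 0.3 -0.9]
UL side [-0.  -0.6]
UR wrist [ 0.  -6.4]
UR side [-2.4 -2.3]
LR wrist [-0.5  5. ]
LR side [3.3 3. ]
LR top [0.3 2.8]
LL wrist [4.4 8.4]
LL side [4.3 4.2]
LL top [-1.   5.4]
mark [58.3 65.2]
ptr [50.  13.9]
blk [ 0.6 13.6]
nutA [ 13.9 -87.2]
nutB [ -16.3 -134.6]
nut [  -1.  -110.7]
plUL [ 30.6 168.5]
plLR [ -32.9 -203.2]
LL [-99.4 253.4]
UR [ 103.7 -250.8]
```

```bash
python3 - <<'E' | tail -2
from go import *
plan(0,13.7,60)
E
```

```text
target [519.8  16.7 137. ] rot deg [-0.49  0.29  0.42] row units [-0.016  0.01   0.014] shift mm [ 38.5 -62.4 172.2] units [ 0.077  -0.1248  0.3444]
now board [-38.5 -48.7 232.2]
```

Emit:
{"fn": "send_rows", "kwargs": {"motion": [{"tx": 0.026, "ty": -0.042, "tz": 0.08, "rx": -0.016, "ry": 0.01, "rz": 0.014, "gripper": -0.1}, {"tx": 0.026, "ty": -0.042, "tz": 0.08, "rx": 0, "ry": 0, "rz": 0, "gripper": -0.1}, {"tx": 0.025, "ty": -0.041, "tz": 0.08, "rx": 0, "ry": 0, "rz": 0, "gripper": -0.1}, {"tx": 0, "ty": 0, "tz": 0.08, "rx": 0, "ry": 0, "rz": 0, "gripper": -0.1}, {"tx": 0, "ty": 0, "tz": 0.024, "rx": 0, "ry": 0, "rz": 0, "gripper": -0.1}, {"tx": 0, "ty": 0, "tz": 0, "rx": 0, "ry": 0, "rz": 0, "gripper": -0.1}, {"tx": 0, "ty": 0, "tz": 0, "rx": 0, "ry": 0, "rz": 0, "gripper": -0.1}]}}

```text
time_s: 3.25
ee_pos: [516.3, 7.1, 136.1]
ee_rot: [179.7, -29.9, -14.1]
force: [0.8, 0.5, 0.4]
gripper_width: 50.1
gripper_force: 0.0
```

```bash
python3 - <<'E' | tail -2
from go import *
plan(0,13.7,12)
f,s=grab('wrist'); cv2.imwrite('pics/w3.png',f[:,:,::-1])
E
```

```text
target [543.1  11.   95.4] rot deg [ 0.53  0.09 -0.36] row units [ 0.018  0.003 -0.012] shift mm [  1.4 -10.1  47.8] units [ 0.0028 -0.0203  0.0956]
now board [-1.4  3.6 59.8]
```

View pics/w3.png

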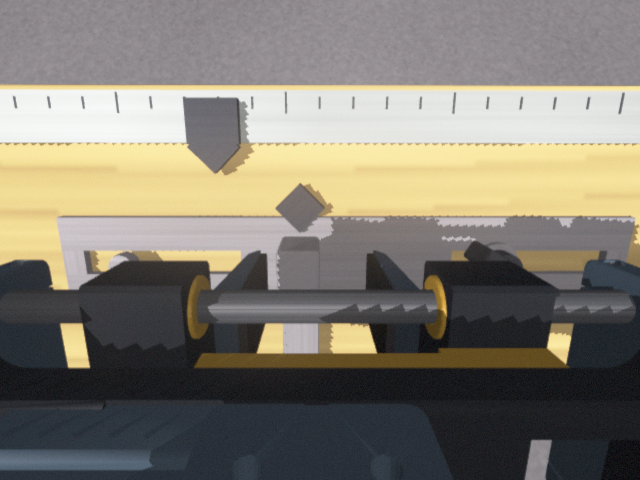

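In this view the mark tip is at (216,172), the pointer tip at (302,184) and the block's upper edge is centred at (299,238). The board is square to the view. My m.py overwrote the refined jig fit on import, so I'll fix that and re-measure from this close view with the arm settled.

```bash
sed -i "s/^r=least_squares.*$//; s/^np.save('jig.npy',r.x)//" m.py; sed -i "s/^if __name__=='__main__':/if 0:/" m.py
python3 - <<'E'
from fit import *
np.save('jig.npy',[539.098,-3.15,-.234])
from go import *
x=np.load('jig.npy')
for k,h,p in(('mark',8,(216,172)),('ptr',8,(302,184)),('blkUp',42,(299,238)),('plUL',6,(59,216)),('plUR',6,(634,217))): print(k,onplane('wrist',p,h,x).round(1))
plan(0,13.7,12)
E
```

```text
mark [58.5 65.5]
ptr [50.5 13.1]
blkUp [24.5 14.3]
plUL [ 32.2 167.2]
plUR [  26.5 -200.6]
target [536.4  11.6  95.4] rot deg [ 0.68  0.07 -0.63] row units [ 0.023  0.002 -0.021] shift mm [-4.3 -8.9 44.6] units [-0.0087 -0.0178  0.0893]
now board [ 4.3  4.8 56.6]
```

Run:
```python
from go import *
y=-.2452
F=[((216,172),8,58),((302,184),8,52),((59,216),6,30),((634,217),6,30)]
r=least_squares(lambda a:[onplane('wrist',p,h,[a[0],-3.15,a[1]])[0]-u for p,h,u in F],[539,y],x_scale=[10,.01])
print(r.x,r.fun.round(2)); x=np.array([r.x[0],-3.15,r.x[1]]); np.save('jig.npy',x)
for k,h,p in(('mark',8,(216,172)),('ptr',8,(302,184)),('blkUp',42,(299,238)),('plUL',6,(59,216)),('plUR',6,(634,217))): print(k,onplane('wrist',p,h,x).round(1))
plan(0,13,12)
```

```text
[ 5.38304044e+02 -2.50083124e-01] [ 0.23 -0.96  0.37  0.32]
mark [58.2 66.5]
ptr [51.  13.9]
blkUp [25.1 14.5]
plUL [ 30.4 168.5]
plUR [  30.3 -198.2]
target [535.7  10.9  95.4] rot deg [0.22 0.07 0.17] row units [0.007 0.002 0.006] shift mm [-4.9 -8.4 44.3] units [-0.0099 -0.0168  0.0886]
now board [ 4.9  4.6 56.3]
```

Emit:
{"fn": "send_rows", "kwargs": {"motion": [{"tx": -0.0098, "ty": -0.0188, "tz": 0, "rx": 0.007, "ry": 0.002, "rz": 0.006, "gripper": -0.1}, {"tx": 0, "ty": 0, "tz": 0.03, "rx": 0, "ry": 0, "rz": 0, "gripper": -0.1}, {"tx": 0, "ty": 0, "tz": 0.03, "rx": 0, "ry": 0, "rz": 0, "gripper": -0.1}, {"tx": 0, "ty": 0, "tz": 0.028, "rx": 0, "ry": 0, "rz": 0, "gripper": -0.1}, {"tx": 0, "ty": 0, "tz": 0, "rx": 0, "ry": 0, "rz": 0, "gripper": -0.1}]}}

```text
time_s: 3.92
ee_pos: [535.7, 11.6, 95.0]
ee_rot: [180.0, -29.8, -14.3]
force: [-0.9, -0.3, 0.6]
gripper_width: 50.2
gripper_force: 0.0
```

Emit:
{"fn": "send_rows", "kwargs": {"grip_force": 15, "motion": [{"tx": 0, "ty": 0, "tz": 0, "rx": 0, "ry": 0, "rz": 0, "gripper": 1}, {"tx": 0, "ty": 0, "tz": 0, "rx": 0, "ry": 0, "rz": 0, "gripper": 1}, {"tx": 0, "ty": 0, "tz": 0, "rx": 0, "ry": 0, "rz": 0, "gripper": 1}, {"tx": 0, "ty": 0, "tz": 0, "rx": 0, "ry": 0, "rz": 0, "gripper": 1}]}}

```text
time_s: 4.42
ee_pos: [535.9, 12.1, 95.1]
ee_rot: [-180.0, -29.9, -14.3]
force: [-4.3, 3.6, 5.3]
gripper_width: 23.8
gripper_force: 15.0
```

Run:
```python
from go import *
plan(0,66.5,12)
s=env.state(); print(s['force'],s['gripper_width'],s['gripper_force'])
```

```text
target [548.9  62.8  95.4] rot deg [-0.06  0.14  0.06] row units [-0.002  0.005  0.002] shift mm [  0.2 -52.3  -0.2] units [ 0.0004 -0.1046 -0.0004]
now board [-0.2 14.2 11.8]
[-4.30308925  3.57880726  5.27040797] 23.7755849238754 15.000507831573486
```

Gripped at width 24. Now I'll slide 52 mm left.

Emit:
{"fn": "send_rows", "kwargs": {"motion": [{"tx": 0, "ty": -0.02, "tz": 0, "rx": 0, "ry": 0, "rz": 0, "gripper": 1}, {"tx": 0, "ty": -0.02, "tz": 0, "rx": 0, "ry": 0, "rz": 0, "gripper": 1}, {"tx": 0, "ty": -0.02, "tz": 0, "rx": 0, "ry": 0, "rz": 0, "gripper": 1}, {"tx": 0, "ty": -0.02, "tz": 0, "rx": 0, "ry": 0, "rz": 0, "gripper": 1}, {"tx": 0, "ty": -0.014, "tz": 0, "rx": 0, "ry": 0, "rz": 0, "gripper": 1}, {"tx": 0, "ty": -0.01, "tz": 0, "rx": 0, "ry": 0, "rz": 0, "gripper": 1}, {"tx": 0, "ty": 0, "tz": 0, "rx": 0, "ry": 0, "rz": 0, "gripper": 1}, {"tx": 0, "ty": 0, "tz": 0, "rx": 0, "ry": 0, "rz": 0, "gripper": 1}, {"tx": 0, "ty": 0, "tz": 0, "rx": 0, "ry": 0, "rz": 0, "gripper": 1}]}}

```text
time_s: 5.55
ee_pos: [545.7, 54.4, 96.7]
ee_rot: [180.0, -28.1, -14.1]
force: [3.6, -4.1, -20.3]
gripper_width: 23.9
gripper_force: 15.0
```

Run:
```python
from go import *
plan(0,66.5,12); f,s=grab('wrist')
a=f[80:260,200:440]; b=f[:,:,:]
up=cv2.resize(a,(800,600),interpolation=cv2.INTER_CUBIC)
cv2.imwrite('pics/w4.png',up[:,:,::-1])
```

```text
target [548.9  62.8  95.4] rot deg [-0.11  1.92  0.22] row units [-0.004  0.064  0.007] shift mm [ 0.3 -8.9  1.7] units [ 0.0005 -0.0179  0.0034]
now board [-0.3 57.6 13.7]
```

View pics/w4.png

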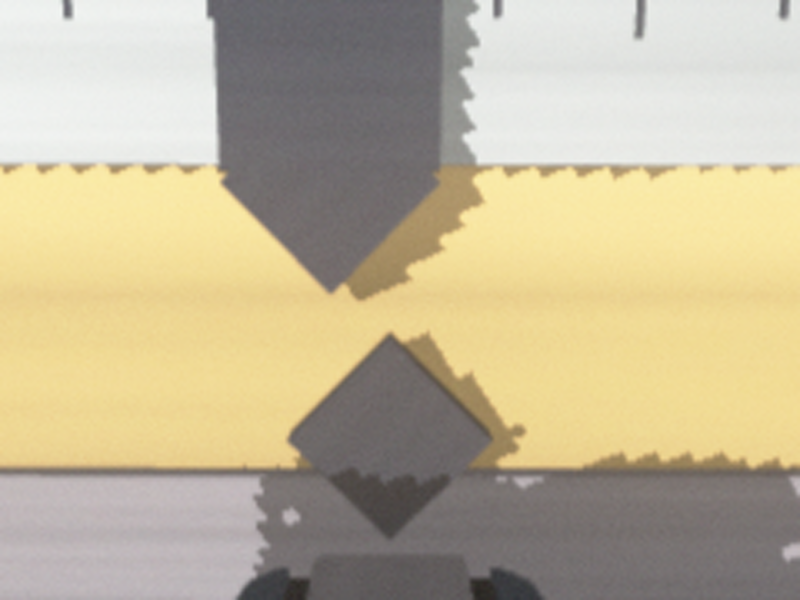

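The mark tip is at (332,292) and the pointer tip at (391,333). At 7.16 px/mm the pointer still needs 8.2 mm to the left. The arm stopped short and its pitch drifted 2 degrees, so I'll check the joints.

Run:
```python
from go import *
s=env.state()
for k in s: print(k,np.round(s[k],2))
```

```text
time_s 5.6
qpos [ 11.68  13.49 123.67 -35.28  20.75 146.55]
qvel [-0.02 -0.04  0.07  0.09  0.02 -0.14]
effort [  2.29 -42.01 -23.99  -1.21  -2.84  -0.24]
ee_pos [545.69  54.36  96.71]
ee_rot [179.99 -28.07 -14.08]
force [  4.08  -2.59 -20.38]
torque [ 0.07  1.36 -0.42]
gripper_force 15.0
gripper_width 23.94
```

Joint 6 is at its limit. I'll let go, back off, and make a half turn about the tool axis to regrasp.

Emit:
{"fn": "send_rows", "kwargs": {"motion": [{"tx": 0, "ty": 0, "tz": 0, "rx": 0, "ry": 0, "rz": 0, "gripper": -0.1}, {"tx": 0, "ty": 0, "tz": 0, "rx": 0, "ry": 0, "rz": 0, "gripper": -0.1}, {"tx": 0, "ty": 0, "tz": 0, "rx": 0, "ry": 0, "rz": 0, "gripper": -0.1}, {"tx": 0, "ty": 0, "tz": -0.05, "rx": 0, "ry": 0, "rz": 0, "gripper": -0.1}, {"tx": 0, "ty": 0, "tz": -0.08, "rx": 0, "ry": 0, "rz": 0, "gripper": -0.1}, {"tx": 0, "ty": 0, "tz": -0.08, "rx": 0, "ry": 0, "rz": 0, "gripper": -0.1}, {"tx": 0, "ty": 0, "tz": 0, "rx": 0, "ry": 0, "rz": -0.33, "gripper": -0.1}, {"tx": 0, "ty": 0, "tz": 0, "rx": 0, "ry": 0, "rz": -0.33, "gripper": -0.1}]}}

```text
time_s: 6.6
ee_pos: [501.9, 68.6, 196.3]
ee_rot: [169.7, -27.3, 8.7]
force: [0.2, 0.1, -0.4]
gripper_width: 50.4
gripper_force: 0.0
```

Run:
```python
from go import *
s=env.state();print(s['qpos'].round(1),s['ee_rot'].round(1),s['force'])
plan(0,58,110,180)
```

```text
[ 15.2   1.8 120.2 -23.9  34.3 115.9] [169.7 -27.3   8.7] [ 0.23864592  0.10208577 -0.41544815]
target [499.4  66.7 180.3] rot deg [  -1.18   -1.24 -159.62] row units [-0.039 -0.041 -5.321] shift mm [ 9.7 -2.5 12.9] units [ 0.0195 -0.005   0.0257]
now board [  9.7  60.5 122.9]
```

Emit:
{"fn": "send_rows", "kwargs": {"motion": [{"tx": 0, "ty": 0, "tz": 0, "rx": 0, "ry": 0, "rz": -0.3325, "gripper": -0.1}, {"tx": 0, "ty": 0, "tz": 0, "rx": 0, "ry": 0, "rz": -0.3325, "gripper": -0.1}, {"tx": 0, "ty": 0, "tz": 0, "rx": 0, "ry": 0, "rz": -0.3325, "gripper": -0.1}, {"tx": 0, "ty": 0, "tz": 0, "rx": 0, "ry": 0, "rz": -0.3325, "gripper": -0.1}, {"tx": 0, "ty": 0, "tz": 0, "rx": 0, "ry": 0, "rz": -0.3325, "gripper": -0.1}, {"tx": 0, "ty": 0, "tz": 0, "rx": 0, "ry": 0, "rz": -0.3325, "gripper": -0.1}, {"tx": 0, "ty": 0, "tz": 0, "rx": 0, "ry": 0, "rz": -0.3325, "gripper": -0.1}, {"tx": 0, "ty": 0, "tz": 0, "rx": 0, "ry": 0, "rz": -0.3325, "gripper": -0.1}]}}

```text
time_s: 7.6
ee_pos: [501.9, 68.4, 195.3]
ee_rot: [151.4, 4.3, 84.9]
force: [0.2, -0.5, -0.2]
gripper_width: 50.3
gripper_force: 0.0
```

Emit:
{"fn": "send_rows", "kwargs": {"motion": [{"tx": 0, "ty": 0, "tz": 0, "rx": 0, "ry": 0, "rz": -0.3325, "gripper": -0.1}, {"tx": 0, "ty": 0, "tz": 0, "rx": 0, "ry": 0, "rz": -0.3325, "gripper": -0.1}, {"tx": 0, "ty": 0, "tz": 0, "rx": 0, "ry": 0, "rz": -0.3325, "gripper": -0.1}, {"tx": 0, "ty": 0, "tz": 0, "rx": 0, "ry": 0, "rz": -0.3325, "gripper": -0.1}, {"tx": 0, "ty": 0, "tz": 0, "rx": 0, "ry": 0, "rz": -0.3325, "gripper": -0.1}, {"tx": 0, "ty": 0, "tz": 0, "rx": 0, "ry": 0, "rz": -0.3325, "gripper": -0.1}, {"tx": 0, "ty": 0, "tz": 0, "rx": 0, "ry": 0, "rz": -0.3325, "gripper": -0.1}, {"tx": 0, "ty": 0, "tz": 0, "rx": 0, "ry": 0, "rz": -0.3325, "gripper": -0.1}, {"tx": 0, "ty": 0, "tz": 0, "rx": 0, "ry": 0, "rz": 0, "gripper": -0.1}, {"tx": 0, "ty": 0, "tz": 0, "rx": 0, "ry": 0, "rz": 0, "gripper": -0.1}]}}

```text
time_s: 8.85
ee_pos: [501.7, 68.3, 194.9]
ee_rot: [179.1, 28.9, 165.1]
force: [-0.1, 0.5, 0.2]
gripper_width: 50.1
gripper_force: 0.0
```

Run:
```python
from go import *
s=env.state();print(s['time_s'],s['qpos'].round(1),s['ee_rot'].round(1),s['force'])
plan(0,57.8,12,180)
```

```text
8.85 [ 15.1   1.9 120.2 -23.9  34.3 -43.2] [179.1  28.9 165.1] [-0.11369954  0.49798558  0.16000792]
target [546.8  54.3  95.4] rot deg [ 0.63 -1.12 -0.48] row units [ 0.021 -0.037 -0.016] shift mm [  8.9  -2.3 109.7] units [ 0.0179 -0.0047  0.2195]
now board [  8.9  60.1 121.7]
```

Emit:
{"fn": "send_rows", "kwargs": {"motion": [{"tx": 0.018, "ty": -0.0046, "tz": 0, "rx": 0.021, "ry": -0.037, "rz": -0.016, "gripper": -0.1}, {"tx": 0, "ty": 0, "tz": 0.06, "rx": 0, "ry": 0, "rz": 0, "gripper": -0.1}, {"tx": 0, "ty": 0, "tz": 0.06, "rx": 0, "ry": 0, "rz": 0, "gripper": -0.1}, {"tx": 0, "ty": 0, "tz": 0.06, "rx": 0, "ry": 0, "rz": 0, "gripper": -0.1}, {"tx": 0, "ty": 0, "tz": 0.038, "rx": 0, "ry": 0, "rz": 0, "gripper": -0.1}, {"tx": 0, "ty": 0, "tz": 0, "rx": 0, "ry": 0, "rz": 0, "gripper": -0.1}, {"tx": 0, "ty": 0, "tz": 0, "rx": 0, "ry": 0, "rz": 0, "gripper": 1}, {"tx": 0, "ty": 0, "tz": 0, "rx": 0, "ry": 0, "rz": 0, "gripper": 1}, {"tx": 0, "ty": 0, "tz": 0, "rx": 0, "ry": 0, "rz": 0, "gripper": 1}, {"tx": 0, "ty": 0, "tz": 0, "rx": 0, "ry": 0, "rz": 0, "gripper": 1}]}}

```text
time_s: 10.1
ee_pos: [546.2, 54.4, 96.5]
ee_rot: [-179.9, 30.0, 165.8]
force: [-4.6, -0.2, 5.9]
gripper_width: 23.8
gripper_force: 15.0
```

Run:
```python
from go import *
s=env.state();print(s['qpos'].round(1),s['ee_rot'].round(1),s['force'],s['gripper_width'])
plan(0,65.8,12,180)
```

```text
[ 12.4  13.4 125.  -43.2  19.2 -25. ] [-179.9   30.   165.8] [-4.62903995 -0.21946818  5.88748124] 23.8148729713425
target [548.8  62.1  95.4] rot deg [-0.01  0.02  0.13] row units [-0.     0.001  0.004] shift mm [0.  8.1 1.3] units [0.     0.0161 0.0025]
now board [ 0.  57.7 13.3]
```

Emit:
{"fn": "send_rows", "kwargs": {"motion": [{"tx": 0, "ty": 0.006, "tz": 0, "rx": 0, "ry": 0, "rz": 0, "gripper": 1}, {"tx": 0, "ty": 0.006, "tz": 0, "rx": 0, "ry": 0, "rz": 0, "gripper": 1}, {"tx": 0, "ty": 0.0042, "tz": 0, "rx": 0, "ry": 0, "rz": 0, "gripper": 1}, {"tx": 0, "ty": 0, "tz": 0, "rx": 0, "ry": 0, "rz": 0, "gripper": 1}, {"tx": 0, "ty": 0, "tz": 0, "rx": 0, "ry": 0, "rz": 0, "gripper": 1}, {"tx": 0, "ty": 0, "tz": 0, "rx": 0, "ry": 0, "rz": 0, "gripper": -0.1}, {"tx": 0, "ty": 0, "tz": 0, "rx": 0, "ry": 0, "rz": 0, "gripper": -0.1}, {"tx": 0, "ty": 0, "tz": 0, "rx": 0, "ry": 0, "rz": 0, "gripper": -0.1}, {"tx": 0, "ty": 0, "tz": -0.06, "rx": 0, "ry": 0, "rz": 0, "gripper": -0.1}, {"tx": 0, "ty": 0, "tz": -0.1, "rx": 0, "ry": 0, "rz": 0, "gripper": -0.1}, {"tx": 0, "ty": 0, "tz": -0.1, "rx": 0, "ry": 0, "rz": 0, "gripper": -0.1}, {"tx": 0, "ty": 0, "tz": 0, "rx": 0, "ry": 0, "rz": 0, "gripper": -0.1}]}}

```text
time_s: 11.6
ee_pos: [486.0, 79.4, 212.1]
ee_rot: [179.8, 30.3, 165.8]
force: [1.2, 0.9, -0.9]
gripper_width: 50.6
gripper_force: 0.0
```

Run:
```python
from go import *
s=env.state();print(s['qpos'].round(1),s['force'],s['gripper_width'])
plan(-30,-110,230,0)
plan(-30,-110,230,-57)
```

```text
[ 18.6  -0.5 120.5 -26.9  36.8 -38.9] [ 1.23175781  0.93397006 -0.92767659] 50.58423426273145
target [374.5 -74.8 269.2] rot deg [  -0.49    0.35 -179.91] row units [-0.016  0.012 -5.997] shift mm [-31.9 177.1 -84.4] units [-0.0639  0.3541 -0.1687]
now board [  1.9  67.1 145.6]
target [374.5 -74.8 269.2] rot deg [ 4.6000e-01 -6.0000e-02  1.2309e+02] row units [ 1.500e-02 -2.000e-03  4.103e+00] shift mm [-165.9   69.7  -84.4] units [-0.3318  0.1393 -0.1687]
now board [  1.9  67.1 145.6]
```

Emit:
{"fn": "send_rows", "kwargs": {"motion": [{"tx": -0.054, "ty": -0.0435, "tz": -0.0425, "rx": 0, "ry": 0, "rz": 0, "gripper": -0.1}, {"tx": -0.054, "ty": -0.0435, "tz": -0.0425, "rx": 0, "ry": 0, "rz": 0, "gripper": -0.1}, {"tx": -0.054, "ty": -0.0435, "tz": -0.0425, "rx": 0, "ry": 0, "rz": 0, "gripper": -0.1}, {"tx": -0.054, "ty": -0.0435, "tz": -0.0425, "rx": 0, "ry": 0, "rz": 0, "gripper": -0.1}, {"tx": 0, "ty": 0, "tz": 0, "rx": 0, "ry": 0, "rz": 0, "gripper": -0.1}, {"tx": 0, "ty": 0, "tz": 0, "rx": 0, "ry": 0, "rz": 0, "gripper": -0.1}]}}

```text
time_s: 12.35
ee_pos: [512.7, -18.3, 333.7]
ee_rot: [-179.8, 29.7, 165.8]
force: [-0.4, -0.9, 0.4]
gripper_width: 50.6
gripper_force: 0.0
```

Run:
```python
from go import *
f,s=grab('wrist'); x=np.load('jig.npy'); print(s['qpos'].round(1))
plan(0,-108,100,-57)
for P in((52,66,8),(0,-105,46),(0,-110,46)): print(proj('wrist',b2w(P,x)).round(0))
cv2.imwrite('pics/w5.png',cv2.resize(f,(800,600),interpolation=cv2.INTER_CUBIC)[:,:,::-1])
```

```text
[  1.9  -5.1 106.1 -10.5  50.7 -69.3]
target [463.1 -95.4 171.6] rot deg [-3.5000e-01 -9.0000e-02  1.2319e+02] row units [-1.200e-02 -3.000e-03  4.106e+00] shift mm [-130.9  -41.2  125.8] units [-0.2617 -0.0825  0.2517]
now board [105.8 -20.7 225.8]
[[397. 164.]]
[[227. 109.]]
[[222. 109.]]
```

View pics/w5.png

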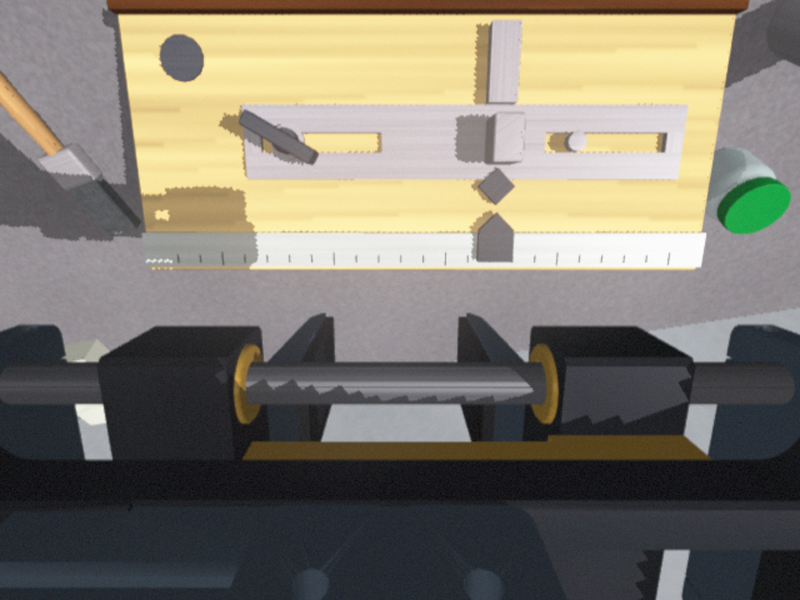

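The pointer tip at (496,205) and the mark tip at (495,213) face each other, so the plate is on the mark. The nut bar's top runs from about (242,118) to (315,158), with the hub at about (289,140).

Run:
```python
from go import *
x=np.load('jig.npy'); w=lambda p:(np.array(p)+.5)/1.25-.5
for k,h,p in(('mark',8,(495,213)),('ptr',8,(496,205)),('hub',18,(289,140)),('A',46,(242,118)),('B',46,(315,158)),('bl',0,(706,234)),('br',0,(143,234)),('bolt',11,(577,141))):print(k,onplane('wrist',w(p),h,x).round(1))
a=onplane('wrist',w((242,118)),46,x);b=onplane('wrist',w((315,158)),46,x);d=b-a;print((a+b)/2,np.hypot(*d),np.degrees(np.arctan2(d[1],d[0])))
```

```text
mark [58.5 65.6]
ptr [51.7 66.1]
hub [  -0.3 -108.1]
A [ -12.8 -136. ]
B [ 15.8 -82.5]
bl [ 77.  257.5]
br [  78.  -247.8]
bolt [ -0.7 130. ]
[   1.50858483 -109.22508975] 60.68745423050442 61.92722998617014
```

Emit:
{"fn": "send_rows", "kwargs": {"motion": [{"tx": 0, "ty": 0, "tz": 0, "rx": 0, "ry": 0, "rz": 0.3283, "gripper": -0.1}, {"tx": 0, "ty": 0, "tz": 0, "rx": 0, "ry": 0, "rz": 0.3283, "gripper": -0.1}, {"tx": 0, "ty": 0, "tz": 0, "rx": 0, "ry": 0, "rz": 0.3283, "gripper": -0.1}, {"tx": 0, "ty": 0, "tz": 0, "rx": 0, "ry": 0, "rz": 0.3283, "gripper": -0.1}, {"tx": 0, "ty": 0, "tz": 0, "rx": 0, "ry": 0, "rz": 0.3283, "gripper": -0.1}, {"tx": 0, "ty": 0, "tz": 0, "rx": 0, "ry": 0, "rz": 0.3283, "gripper": -0.1}, {"tx": 0, "ty": 0, "tz": 0, "rx": 0, "ry": 0, "rz": 0.3283, "gripper": -0.1}, {"tx": 0, "ty": 0, "tz": 0, "rx": 0, "ry": 0, "rz": 0.3283, "gripper": -0.1}, {"tx": 0, "ty": 0, "tz": 0, "rx": 0, "ry": 0, "rz": 0.3283, "gripper": -0.1}, {"tx": 0, "ty": 0, "tz": 0, "rx": 0, "ry": 0, "rz": 0.3283, "gripper": -0.1}, {"tx": 0, "ty": 0, "tz": 0, "rx": 0, "ry": 0, "rz": 0.3283, "gripper": -0.1}, {"tx": 0, "ty": 0, "tz": 0, "rx": 0, "ry": 0, "rz": 0.3283, "gripper": -0.1}]}}

```text
time_s: 13.9
ee_pos: [512.7, -17.4, 333.8]
ee_rot: [153.3, -13.6, 50.6]
force: [-0.1, 0.6, 0.2]
gripper_width: 49.8
gripper_force: 0.0
```

Emit:
{"fn": "send_rows", "kwargs": {"motion": [{"tx": 0, "ty": 0, "tz": 0, "rx": 0, "ry": 0, "rz": 0, "gripper": -0.1}, {"tx": 0, "ty": 0, "tz": 0, "rx": 0, "ry": 0, "rz": 0, "gripper": -0.1}]}}

```text
time_s: 14.15
ee_pos: [513.2, -17.8, 335.0]
ee_rot: [153.1, -13.4, 51.0]
force: [-0.1, -0.3, -0.5]
gripper_width: 50.3
gripper_force: 0.0
```

Run:
```python
from go import *
print(env.state()['qpos'].round(1)); plan(0,-108.7,90,-62)
```

```text
[  2.   -5.1 106.  -10.4  50.7  48.7]
target [467.8 -97.3 162.9] rot deg [-0.11  0.09  0.15] row units [-0.004  0.003  0.005] shift mm [-128.2  -53.1  136.9] units [-0.2564 -0.1062  0.2737]
now board [107.  -20.4 226.9]
```

Emit:
{"fn": "send_rows", "kwargs": {"motion": [{"tx": -0.0513, "ty": -0.0212, "tz": 0.0547, "rx": 0, "ry": 0, "rz": 0, "gripper": -0.1}, {"tx": -0.0513, "ty": -0.0212, "tz": 0.0547, "rx": 0, "ry": 0, "rz": 0, "gripper": -0.1}, {"tx": -0.0513, "ty": -0.0212, "tz": 0.0547, "rx": 0, "ry": 0, "rz": 0, "gripper": -0.1}, {"tx": -0.0513, "ty": -0.0212, "tz": 0.0547, "rx": 0, "ry": 0, "rz": 0, "gripper": -0.1}, {"tx": -0.0513, "ty": -0.0212, "tz": 0.0547, "rx": 0, "ry": 0, "rz": 0, "gripper": -0.1}, {"tx": 0, "ty": 0, "tz": 0, "rx": 0, "ry": 0, "rz": 0, "gripper": -0.1}, {"tx": 0, "ty": 0, "tz": 0, "rx": 0, "ry": 0, "rz": 0, "gripper": -0.1}]}}

```text
time_s: 15.02
ee_pos: [469.2, -97.8, 165.5]
ee_rot: [152.9, -13.6, 51.0]
force: [-0.4, 0.3, 0.8]
gripper_width: 50.3
gripper_force: 0.0
```

Run:
```python
from go import *
print(env.state()['qpos'].round(1)); plan(0,-108.7,26,-62)
f,s=grab('wrist'); cv2.imwrite('pics/w6.png',f[:,:,::-1])
```

```text
[-12.5  -0.2 128.2  -2.5  22.   31.9]
target [ 498.8 -105.3  107.5] rot deg [ 0.1  -0.03  0.  ] row units [ 0.003 -0.001  0.   ] shift mm [-1.1 -2.3 65.4] units [-0.0022 -0.0047  0.1309]
now board [   2.6 -108.8   91.4]
```

View pics/w6.png

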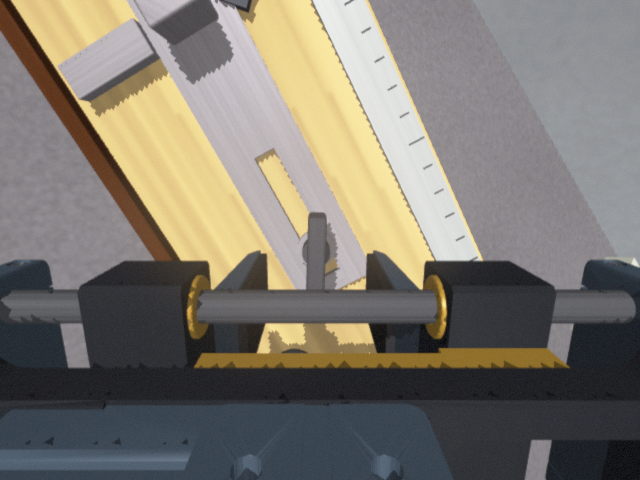

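The bar is upright in the view and centred between the fingers (x≈317). I'll descend, grip and turn.

Emit:
{"fn": "send_rows", "kwargs": {"grip_force": 20, "motion": [{"tx": 0, "ty": 0, "tz": 0.045, "rx": 0, "ry": 0, "rz": 0, "gripper": -0.1}, {"tx": 0, "ty": 0, "tz": 0.045, "rx": 0, "ry": 0, "rz": 0, "gripper": -0.1}, {"tx": 0, "ty": 0, "tz": 0.04, "rx": 0, "ry": 0, "rz": 0, "gripper": -0.1}, {"tx": 0, "ty": 0, "tz": 0, "rx": 0, "ry": 0, "rz": 0, "gripper": -0.1}, {"tx": 0, "ty": 0, "tz": 0, "rx": 0, "ry": 0, "rz": 0, "gripper": 1}, {"tx": 0, "ty": 0, "tz": 0, "rx": 0, "ry": 0, "rz": 0, "gripper": 1}, {"tx": 0, "ty": 0, "tz": 0, "rx": 0, "ry": 0, "rz": 0, "gripper": 1}, {"tx": 0, "ty": 0, "tz": 0, "rx": 0, "ry": 0, "rz": 0, "gripper": 1}, {"tx": 0, "ty": 0, "tz": 0, "rx": 0, "ry": 0, "rz": 0, "gripper": 1}]}}

```text
time_s: 16.2
ee_pos: [500.0, -106.3, 108.6]
ee_rot: [152.9, -13.6, 50.9]
force: [-1.1, -2.2, 4.7]
gripper_width: 11.9
gripper_force: 20.0
```

Run:
```python
from go import *
s=env.state();print(s['qpos'].round(1),s['force'],s['torque']); plan(0,-108.7,26,0)
```

```text
[-12.7   8.1 130.   -4.1  11.9  33.4] [-1.13574921 -2.2383099   4.66930451] [-0.26814551  0.0777621  -0.18965672]
target [ 498.8 -105.3  107.5] rot deg [ 7.000e-02 -5.000e-02  6.195e+01] row units [ 2.000e-03 -2.000e-03  2.065e+00] shift mm [-1.8 -0.7  0.2] units [-0.0035 -0.0013  0.0005]
now board [   1.8 -109.4   26.2]
```

Emit:
{"fn": "send_rows", "kwargs": {"motion": [{"tx": 0, "ty": 0, "tz": 0, "rx": 0, "ry": 0, "rz": 0.207, "gripper": 1}, {"tx": 0, "ty": 0, "tz": 0, "rx": 0, "ry": 0, "rz": 0.207, "gripper": 1}, {"tx": 0, "ty": 0, "tz": 0, "rx": 0, "ry": 0, "rz": 0.207, "gripper": 1}, {"tx": 0, "ty": 0, "tz": 0, "rx": 0, "ry": 0, "rz": 0.207, "gripper": 1}, {"tx": 0, "ty": 0, "tz": 0, "rx": 0, "ry": 0, "rz": 0.207, "gripper": 1}, {"tx": 0, "ty": 0, "tz": 0, "rx": 0, "ry": 0, "rz": 0.207, "gripper": 1}, {"tx": 0, "ty": 0, "tz": 0, "rx": 0, "ry": 0, "rz": 0.207, "gripper": 1}, {"tx": 0, "ty": 0, "tz": 0, "rx": 0, "ry": 0, "rz": 0.207, "gripper": 1}, {"tx": 0, "ty": 0, "tz": 0, "rx": 0, "ry": 0, "rz": 0.207, "gripper": 1}, {"tx": 0, "ty": 0, "tz": 0, "rx": 0, "ry": 0, "rz": 0.18, "gripper": 1}, {"tx": 0, "ty": 0, "tz": 0, "rx": 0, "ry": 0, "rz": 0, "gripper": 1}, {"tx": 0, "ty": 0, "tz": 0, "rx": 0, "ry": 0, "rz": 0, "gripper": 1}]}}

```text
time_s: 17.7
ee_pos: [500.8, -109.0, 109.5]
ee_rot: [179.4, -30.2, -13.6]
force: [-2.6, -24.4, 4.0]
gripper_width: 11.8
gripper_force: 20.0
```

Run:
```python
from go import *
s=env.state();print(s['qpos'].round(1),s['force'],s['torque'],s['gripper_width']); plan(0,-108.7,26,0)
```

```text
[-13.    8.1 129.9  -4.3  11.8  94.7] [ -2.5682661  -24.41937229   3.99769037] [-3.69244644  0.66079969 -2.17310845] 11.801741191426505
target [ 498.8 -105.3  107.5] rot deg [ 0.21 -0.21  0.66] row units [ 0.007 -0.007  0.022] shift mm [-3.5 -3.2  0.3] units [-0.0069 -0.0064  0.0006]
now board [   3.5 -111.9   26.3]
```

Emit:
{"fn": "send_rows", "kwargs": {"motion": [{"tx": 0, "ty": 0, "tz": 0, "rx": 0, "ry": 0, "rz": 0, "gripper": -0.1}, {"tx": 0, "ty": 0, "tz": 0, "rx": 0, "ry": 0, "rz": 0, "gripper": -0.1}, {"tx": 0, "ty": 0, "tz": 0, "rx": 0, "ry": 0, "rz": 0, "gripper": -0.1}, {"tx": 0, "ty": 0, "tz": -0.06, "rx": 0, "ry": 0, "rz": 0, "gripper": -0.1}, {"tx": 0, "ty": 0, "tz": -0.1, "rx": 0, "ry": 0, "rz": 0, "gripper": -0.1}, {"tx": 0, "ty": 0, "tz": -0.1, "rx": 0, "ry": 0, "rz": 0, "gripper": -0.1}, {"tx": -0.03, "ty": -0.06, "tz": -0.1, "rx": 0, "ry": 0, "rz": 0, "gripper": -0.1}, {"tx": 0, "ty": -0.06, "tz": -0.04, "rx": 0, "ry": 0, "rz": 0, "gripper": -0.1}, {"tx": 0, "ty": 0, "tz": 0, "rx": 0, "ry": 0, "rz": 0, "gripper": -0.1}, {"tx": 0, "ty": 0, "tz": 0, "rx": 0, "ry": 0, "rz": 0, "gripper": -0.1}]}}

```text
time_s: 18.95
ee_pos: [403.7, -19.8, 272.1]
ee_rot: [179.5, -29.8, -13.5]
force: [-0.2, -1.4, -0.2]
gripper_width: 50.2
gripper_force: 0.0
```

```bash
cat > chk.py <<'E'
from go import *
f,s=grab('wrist'); x=np.load('jig.npy'); print(s['ee_pos'].round(0),s['force'].round(1)); plan(0,0,230)
# rectify two board planes, 4 px/mm: n=46 around nut, n=8 around tips; rows = u down from high, cols = v from left
def rect(h,u0,u1,v0,v1,k=4):
    src=proj('wrist',b2w([[u1,v1,h],[u1,v0,h],[u0,v0,h],[u0,v1,h]],x)).astype(np.float32)
    W,H=int((v1-v0)*k),int((u1-u0)*k)
    return cv2.warpPerspective(f,cv2.getPerspectiveTransform(src,np.float32([[0,0],[W,0],[W,H],[0,H]])),(W,H),flags=cv2.INTER_CUBIC),src
for nm,a in(('nut',(46,-45,45,-155,-65)),('tips',(8,35,75,40,92))):
    g,src=rect(*a); print(nm,src.round(0).tolist()); v=cv2.GaussianBlur(g,(5,5),0).max(2)
    step=12 if nm=='nut' else 6
    print('\n'.join(' '.join(f'{q:3d}' for q in r[::step]) for r in v[::step]))
E
python3 chk.py
```

```text
[404. -20. 272.] [-0.2 -1.4 -0.2]
target [426.9  25.3 284.2] rot deg [0.09 0.2  0.68] row units [0.003 0.007 0.023] shift mm [ 15.9 -49.9  -5.1] units [ 0.0318 -0.0997 -0.0102]
now board [-15.9 -49.9 224.9]
nut [[334.0, 157.0], [426.0, 158.0], [419.0, 247.0], [332.0, 246.0]]
246 246 246 245 246 245 245 246 246 246 245 246 246 245 246 246 246 246 245 246 246 246 246 246 246 246 245 246 246 245
248 247 247 248 248 248 248 248 248 248 248 248 248 248 249 248 244 243 244 244 244 244 243 244 244 245 244 244 245 245
247 246 244 244 243 245 244 244 245 244 244 244 245 245 245 245 242 241 241 241 241 242 241 242 243 243 243 243 242 243
242 241 237 238 238 238 239 239 239 240 240 239 240 241 241 241 243 240 242 241 243 244 243 243 243 243 244 244 244 244
236 234 235 235 233 235 234 232 231 234 232 234 231 232 232 230 232 235 234 234 234 234 231 231 241 245 246 246 246 245
201 202 203 203 203 205 203 202 203 201 204 203 200 117 118 118 122 163 175 156 184 200 204 204 206 216 248 247 247 248
203 202 202 202 202 204 202 201 202 203 202 203 195 108 127 129 125 120 142 142 142 141 141 149 207 216 
[... 5925 characters left out ...]

244 246 245 244 246 245 245 245 245 245 243 213 140 122 125 124 123 120 122 121 122 123 124 115 102 124 161 169 201 240 245 245 245 246 245
245 244 244 244 244 243 245 244 244 244 214 144 120 124 121 121 122 120 123 124 123 123 122 122 114 105 125 158 173 221 243 243 244 245 245
243 243 243 244 244 243 243 243 242 219 140 123 124 123 120 121 122 125 124 122 121 120 121 125 123 116 102 126 161 185 192 216 242 244 245
244 243 243 244 244 244 243 241 213 147 122 122 124 122 122 122 119 124 124 124 122 121 121 125 122 125 112 104 127 160 167 177 217 244 244
244 243 243 243 243 243 244 227 147 119 124 123 122 124 120 122 123 124 125 121 122 124 124 125 124 122 123 114 100 144 165 166 175 223 245
```

The rectified view shows the bar straight up the slope and the tips about 1 mm apart sideways. The arm is clear, so I'll hand the job in.

```bash
python3 -c "
from workcell import env
print(env.job_done())"
```

```text
the job is handed in; nothing more can be done
None
```

I slid the stop plate to about 1 mm from the marker's point (limit 4 mm), turned the wing nut to its stop with the bar straight up the slope, let go and handed the job in at about 19 s. I planned no contact with the jar, tin or brush but did not check them at the end, and the hand-in returned no verdict.

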